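# Set the radio board on the raised soldering stand

## Robot

A 7-joint arm with a two-finger parallel gripper is mounted at the origin on the work surface. World frame = base frame: x ahead of the robot, y to its left, z up, the work surface at z = 0. Lengths are in m, angles in rad, forces in N, time in s.
With the tool pointing down it reaches from about 0.425 to 0.925 m from the base axis. Payload 6.8 kg.
Tool frame: the origin (TCP) lies midway between the tips of the shut fingers; the grasp point (between the pads) lies 19 mm behind it (bot.grip_depth is the distance from the TCP to the grasp point, in m); z points along the fingers, y is the line along which they close (so a half turn about z gives the same grasp; the last joint's range is limited). The gripper opens to 85 mm and grips with 20 to 120 N. Pads are 22 mm wide; open, the fingers measure 114 mm over their backs; the gripper's body (76 mm by 85 mm) begins 54 mm behind the grasp point. The pads swing forward as they close: fully open they stand 13 mm farther back than shut.
Start: joints at [1.051, 0.477, 0.022, 1.555, -0.011, 1.109, -0.083], TCP at [0.27, -0.619, 0.231] pointing down, gripper open.
Joint ranges: [-2.96, 2.96], [-0.34, 2.1], [-1.41, 1.46], [0.24, 2.44], [-1.37, 4.51], [0.17, 1.92], [-2.96, 2.96]. Speed limits (rad/s): [2.39, 2.39, 3.14, 3.14, 3.14, 3.14, 3.14].

## Interface

Orientations are given as a 3x3 rotation matrix whose columns are the frame's x, y, z axes.
In Python, from plant import bot gives the robot as it stands. The module is installed in compiled form; this text tells all that it offers.
- The arm moves only by the shell command python3 -m inch 'ROWS' [OPENING] [FORCE]. ROWS is JSON, one flat list of numbers, 4 for each row, row after row: the shift along the tool's x, y, z in mm, then the turn about the tool's z in rad. A call has 1 to 20 rows; each row is the pose to reach, as a shift and turn from the pose commanded when the call began, along the tool's axes at that moment; what a row does not reach only later rows make up. A row lasts 1/10 s, in which the tool goes at most 50 mm and 8.59 degrees, less where a joint would pass 70% of its speed; a pose out of reach is approached as far as the arm can. A call with a gripper value outside its range is refused whole. OPENING is the gripper command: -1 is fully open, 1 is shut, values between are in proportion, set as the call begins (- or left out, the last holds). The fingers move at their own pace and stop on an object; FORCE is the grip in N (left out, the last holds). Time passes only in rows, so rows that repeat a pose let the fingers close. It gives the time, the measured TCP pose, the force, the opening and the grip force at its end, in the units of the state.
- bot.sense(): the state, without advancing time (a new reading comes with each control period).
- bot.snapshot(name): name is "scene" or "side" or "wrist"; returns a dict with "pixels" (384x512x3 uint8, red, green, blue), "camera_matrix" (3x3 intrinsics, pixels), "camera_from_world" (4x4, takes a point from world to camera coordinates). Camera axes: x right, y up, looking along -z (the intrinsics and any distortion apply to the point x, -y, -z); pixel columns grow to the right and rows downward; lengths in m; the calibration is good to about 2 mm. A picture is of the moment at which its call begins. There is no depth.
- bot.job_done(): hands the job in; it is judged then, once.
Trained networks look in the newest picture that a camera, given by its name, has taken for a name from the list of things; names that differ only in an ending like _2 or _b are one class to them, and where a whole thing is asked for, a point or a joint stands for the part that bears it (a point fixed in the world has none). Each returns a list of dicts, best first, with "score" (0 to 1); they miss things now and then, are a little off and sometimes report something else, mostly with a low value. They report only what shows in the picture. A call takes as long as a camera call. They do not tell look-alikes from the thing itself.
- bot.look_for(query, camera): "centre" ([column, row] in pixels, amid what is visible of it).
- bot.pinpoint(query, camera): "centre" ([column, row] in pixels: a listed point, or the origin of a listed thing).
The state is a dict: "time_s": time; "qpos": joint angles; "joint_velocities": joint speeds; "joint_torque": joint torques, N m; "tcp_pos": TCP position; "eef_rot": TCP orientation; "force": force on the tool from outside, world axes, zero at the start; "ft_torque": the same for the moment, N m; "width": finger opening in m; "gripper_force": force on a finger pad.
Only numpy, scipy, OpenCV 4.12 (cv2) and the standard library are available. Lean on these libraries where they do the work, as an engineer would, in place of code of your own. Each camera call takes 0.05 s, during which the arm holds its last target. There are 200 camera calls.

## Task

Pick up the green radio board (the one with the silver shield housing and three brass connectors) and set it down on the raised soldering stand, housing upwards, so that it bridges both rails: its long side across them, centred on the stand, square to it and lying flat, either way round. Set it down rather than dropping it, let go, and leave the blue board and the white bottle where they are.

Things in the scene. Friction and masses are not known exactly. Their poses are not given: they have to be found in the camera images.
- radio_board: Loose green circuit board, 100 (x) x 70 (y) x 3 mm, about 0.13 kg, flat on a dark mat (top at z = 3 mm). Silver shield housing fixed at its centre, 44 (x) x 32 (y) mm, top 25 mm above the underside: grip it across the 32 mm, along y; parts beside it are 2 mm tall at most. Three brass connectors, 6 mm tall, at the +x end, reach 8 mm past the edge. Origin: centre of underside; z up.
- board_stand: Soldering stand, fixed on the mat; its place and turn vary. Yellow base 120 (x) x 110 (y) x 8 mm with two aluminium rails, capped black, each 10 mm wide and 90 mm long, along y, centred at x = -35 and +35 mm. Flat rail tops 60 mm above the stand's underside, nothing above them. The board goes with its x along the stand's x, or half a turn round. Origin: centre of underside; z up.
- power_board: Bystander, loose: a blue circuit board of the same size as the green one (100 by 70 by 3 mm), with a black finned heat sink (25 mm above the underside) at its centre and a white terminal block at one end. Leave it alone. Origin: centre of its underside.
- flux_bottle: Bystander, loose: a white dispenser bottle with grey neck and clear cap, 56 mm in diameter, 114 mm tall, standing beyond the work. Leave it alone. Origin: centre of its underside.
Mind the look-alikes: they are no part of the job. Of the things like the radio_board, leave any that is red; of the rest the smaller one is meant. Of the things shaped like the board_stand, the yellow one is meant.

How it is judged:
At the end, for the whole second after the job is handed in: The green board rests released on both rails, housing up: underside at rail-top height (-4/+5 mm), level within 5 degrees, centre within 15 mm of the stand's centre, long side within 12 degrees of square across the rails, either way round; blue board and bottle within 30 mm of their places (z of radio_board in the frame of board_stand between 0.056 and 0.065 m and horizontal distance between radio_board and board_stand below 0.015 m and angle between the x axis of radio_board and the x axis of board_stand, either way round below 0.21 rad and angle between radio_board's own z axis and vertical below 0.09 rad and linear speed of radio_board below 0.02 m/s and distance of each of power_board, flux_bottle from where it was at the start of the episode below 0.03 m); the robot touches nothing.
It fails at once if the blue board is moved by more than 30 mm (distance of power_board from where it was at the start of the episode above 0.03 m).
It fails at once if the bottle is moved by more than 30 mm or tipped over (distance of flux_bottle from where it was at the start of the episode above 0.03 m or angle between flux_bottle's own z axis and vertical above 0.5 rad).
It fails at once if the radio board is dropped (falls freely, faster than 0.7 m/s, about 25 mm of fall) (linear speed of radio_board above 0.7 m/s and contact force between the fingers and radio_board below 0.05 N).
It also fails if it takes over 38 s, if anything falls off the work surface, if the arm or the gripper's body presses on something with over 40 N, if the wrist force passes 120 N, or if a joint passes its speed limit or range.

## Working session

There is one attempt and no reset: what is moved stays moved. The work goes in short steps, Python scripts to look and compute and a shell command to move; the robot and the scene stay as the last step left them, time stands still between calls to the robot, and variables do not carry over. Pictures are saved under pics/ and viewed, at most 10 in all, crops included, and the job is handed in when it is done.

```bash
mkdir -p pics
cat > h.py <<'E'
import numpy as np, cv2
from plant import bot
def snap(c,name=None):
    s=bot.snapshot(c)
    if name: cv2.imwrite(f'pics/{name}.png',s['pixels'][:,:,::-1])
    return s
def ray(s,uv,z):
    K=s['camera_matrix'];T=s['camera_from_world'];R=T[:3,:3];t=T[:3,3]
    d=np.linalg.inv(K)@[uv[0],uv[1],1]; d=R.T@(d*[1,-1,-1]); o=-R.T@t
    return o+d*(z-o[2])/d[2]
def proj(s,p):
    T=s['camera_from_world'];c=T[:3,:3]@p+T[:3,3];q=s['camera_matrix']@(c*[1,-1,-1]);return q[:2]/q[2]
E
python3 - <<'E'
from h import *
np.set_printoptions(precision=3,suppress=True)
im=[]
for c in ['scene','side','wrist']:
    s=snap(c);im.append(s['pixels'])
    T=s['camera_from_world'];print(c,-T[:3,:3].T@T[:3,3])
    for n,z in [('radio_board',.003),('board_stand',0.003),('power_board',.003),('flux_bottle',.003)]:
        for d in bot.pinpoint(n,c)[:4]: print(n,np.round(d['score'],2),np.array(d['centre']),ray(s,d['centre'],z))
cv2.imwrite('pics/a.png',im[0][:,:,::-1]);cv2.imwrite('pics/b.png',im[1][:,:,::-1])
print(bot.sense()['tcp_pos'],bot.sense()['eef_rot'],bot.sense()['time_s'])
E
```

```text
scene [0.826 0.326 0.84 ]
radio_board 0.7 [288.8 341.6] [0.702 0.293 0.003]
radio_board 0.67 [346.  280.4] [0.51  0.294 0.003]
radio_board 0.63 [405.3 200.3] [0.232 0.268 0.003]
board_stand 0.75 [248.6 221. ] [0.567 0.025 0.003]
board_stand 0.75 [201.8 176. ] [ 0.566 -0.163  0.003]
board_stand 0.69 [144.2 155.9] [ 0.639 -0.329  0.003]
power_board 0.74 [190.6 124.1] [ 0.472 -0.328  0.003]
power_board 0.45 [249.5 221.7] [0.567 0.028 0.003]
flux_bottle 0.65 [346.2 279.1] [0.507 0.293 0.003]
flux_bottle 0.57 [226.2 302.3] [0.744 0.137 0.003]
side [0.415 0.593 0.663]
radio_board 0.92 [371.1 320.8] [0.237 0.264 0.003]
radio_board 0.9 [222.3 313.3] [0.514 0.289 0.003]
radio_board 0.62 [124.6 304.5] [0.702 0.298 0.003]
board_stand 0.94 [219.2 116.6] [ 0.649 -0.335  0.003]
board_stand 0.9 [236.4 153.5] [ 0.567 -0.17   0.003]
board_stand 0.71 [219.8 208.6] [0.571 0.034 0.003]
power_board 0.96 [276.8 125.2] [ 0.469 -0.317  0.003]
flux_bottle 0.67 [127.7 235.2] [0.758 0.14  0.003]
wrist [ 0.337 -0.59   0.373]
[ 0.27  -0.619  0.231] [[ 0.916  0.4    0.   ]
 [ 0.4   -0.916 -0.   ]
 [ 0.     0.    -1.   ]] 0.75
```

View pics/a.png

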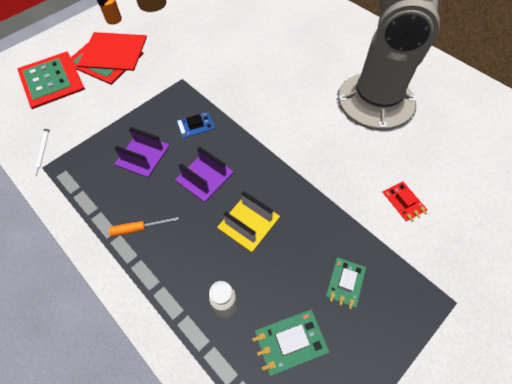

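View pics/b.png

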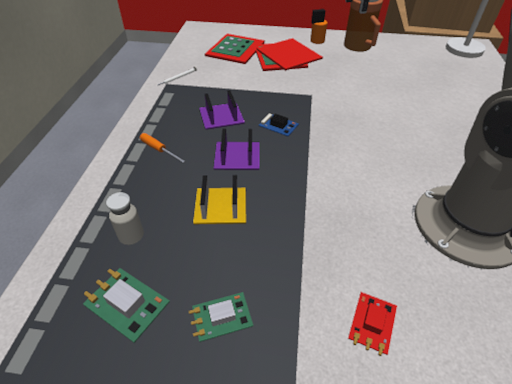

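The scene view shows the small green board at about (346,280), the larger green look-alike at (290,341), the yellow stand at (249,221), and the blue board at (195,124). The side view agrees: board (222,315), stand (220,205). Next I'll get the orientations.

```bash
cat > fit.py <<'E'
from h import *
np.set_printoptions(precision=4,suppress=True)
def fit(s,kind,guess,z,r=.085):
    hsv=cv2.cvtColor(s['pixels'],cv2.COLOR_RGB2HSV)
    lo,hi={'g':((65,80,40),(95,255,255)),'y':((20,150,90),(33,255,255))}[kind]
    m=cv2.inRange(hsv,lo,hi); v,u=np.nonzero(m)
    P=np.array([ray(s,(a,b),z)[:2] for a,b in zip(u,v)])
    P=P[np.linalg.norm(P-guess,axis=1)<r]
    if len(P)<50: return None
    c,sz,a=cv2.minAreaRect((P*1000).astype(np.float32))
    if sz[0]<sz[1]: sz=sz[::-1];a+=90
    return np.array(c)/1000,np.array(sz),(a+90)%180-90
E
python3 - <<'E'
from fit import *
for c in ['scene','side']:
    s=snap(c)
    print(c,'board',fit(s,'g',[.512,.291],.006)); print('stand',fit(s,'y',[.569,.03],.011))
s=bot.sense();R=s['eef_rot']
for p in [(.55,-.2),(.512,.291)]: print(R.T@(np.array([*p,.231])-s['tcp_pos'])*1000)
E
```

```text
scene board (array([0.5124, 0.2954]), array([101.5665,  70.7123]), 24.949525833129883)
stand (array([0.5709, 0.0284]), array([121.3017, 111.2651]), 9.395305633544922)
side board (array([0.5133, 0.2944]), array([100.422 ,  71.2377]), 24.96296501159668)
stand (array([0.5716, 0.0275]), array([119.4811, 113.4514]), 9.36363410949707)
[ 423.9701 -271.6158    0.3055]
[ 585.6453 -736.789     0.2931]
```

```bash
python3 -m inch '[424,-272,0,0, 424,-272,0,0, 424,-272,0,0, 424,-272,0,0, 424,-272,0,0, 424,-272,0,0, 424,-272,0,0, 424,-272,0,0, 424,-272,0,0, 424,-272,0,0, 588,-740,0,-0.025, 588,-740,0,-0.025, 588,-740,0,-0.025, 588,-740,0,-0.025, 588,-740,0,-0.025, 588,-740,0,-0.025, 588,-740,0,-0.025, 588,-740,0,-0.025, 588,-740,0,-0.025, 588,-740,0,-0.025]' -1 40
cat > rel.py <<'E'
from fit import *
import sys
def rel(p,ang):  # ang: world angle wanted for tool y, deg
    s=bot.sense();R=s['eef_rot'];d=R.T@(np.array(p)-s['tcp_pos'])*1000
    a=np.degrees(np.arctan2(R[1,1],R[0,1]));t=-((ang-a+90)%180-90)
    print('rel',d,np.radians(t),'tcp',s['tcp_pos'],'t',s['time_s'],'F',s['force'],'w',s['width'],s['gripper_force'])
E
python3 - <<'E'
from rel import *
rel([.513,.295,.010],115)
E
```

```text
time_s: 2.85
tcp_pos: [0.5126, 0.2969, 0.2316]
eef_rot: [[0.906, 0.423, 0.001], [0.423, -0.906, 0.0], [0.001, 0.0, -1.0]]
force: [0.8, -0.3, 0.1]
width: 0.0853
gripper_force: 0.0
rel [ -0.5738   1.8836 221.5846] 0.0003040525808943612 tcp [0.5126 0.2969 0.2316] t 2.85 F [ 0.8483 -0.3397  0.1274] w 0.08531247134178799 0.0
```

```bash
python3 -m inch '[0,2,50,0, 0,2,100,0, 0,2,110,0, 0,2,110,0, 0,2,110,0]'
python3 - <<'E'
from rel import *
s=snap('wrist','w1'); print(fit(s,'g',[.513,.295],.006)); rel([.513,.295,.010],115)
E
```

```text
time_s: 3.35
tcp_pos: [0.5151, 0.2937, 0.1234]
eef_rot: [[0.906, 0.422, 0.002], [0.422, -0.906, 0.002], [0.003, -0.0, -1.0]]
force: [0.0, -0.3, 0.1]
width: 0.0854
gripper_force: 0.0
(array([0.5117, 0.2943]), array([98.8845, 69.6061]), 24.96835708618164)
rel [ -2.2178  -1.9149 113.9585] -0.0002906181652692482 tcp [0.5154 0.2939 0.124 ] t 3.4 F [-1.1285  0.1099  1.018 ] w 0.08527590882775005 0.0
```

View pics/w1.png

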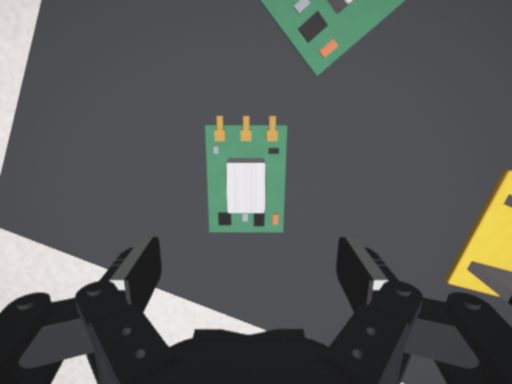

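The wrist view shows the target board at (246,180), with its housing at (246,187) and short side aligned with the finger line. I'll descend in stages.

```bash
python3 -m inch '[-1,-1,45,0, -1,-1,80,0, -1,-1,80,0, -1,-1,80,0, -1,-1,80,0, -1,-1,80,0]'
python3 - <<'E'
from rel import *
rel([.5126,.2947,.010],115)
E
```

```text
time_s: 4.0
tcp_pos: [0.5139, 0.2945, 0.0438]
eef_rot: [[0.906, 0.423, 0.004], [0.423, -0.906, 0.002], [0.004, -0.0, -1.0]]
force: [-0.3, -1.0, -0.1]
width: 0.0856
gripper_force: 0.0
rel [-1.2864 -0.7011 33.7698] 0.00011930297144564747 tcp [0.5139 0.2945 0.0438] t 4.0 F [-0.2638 -0.9589 -0.0762] w 0.08559091704398288 0.0
```

```bash
python3 -m inch '[-1,-0.5,20,0, -1,-0.5,33,0, -1,-0.5,33,0, -1,-0.5,33,0]'
python3 -m inch '[0,0,0,0, 0,0,0,0, 0,0,0,0, 0,0,0,0, 0,0,0,0, 0,0,0,0, 0,0,0,0, 0,0,0,0, 0,0,0,0, 0,0,0,0]' 1 40
python3 - <<'E'
from rel import *
snap('wrist','w2'); rel([.5126,.2947,.010],115)
E
```

```text
time_s: 4.4
tcp_pos: [0.5114, 0.2937, 0.0086]
eef_rot: [[0.906, 0.423, -0.0], [0.423, -0.906, -0.0], [-0.0, 0.0, -1.0]]
force: [0.2, -0.3, 0.8]
width: 0.0853
gripper_force: 0.0
time_s: 5.4
tcp_pos: [0.5116, 0.2938, 0.0088]
eef_rot: [[0.906, 0.423, 0.001], [0.423, -0.906, 0.0], [0.001, 0.0, -1.0]]
force: [-0.9, -0.2, 5.8]
width: 0.031
gripper_force: 41.7
rel [ 1.2788 -0.3945 -1.2059] 0.00036880133017478317 tcp [0.5116 0.2938 0.0088] t 5.45 F [-0.6254 -0.2718  5.7258] w 0.03116635620761174 41.71253979206085
```

View pics/w2.png

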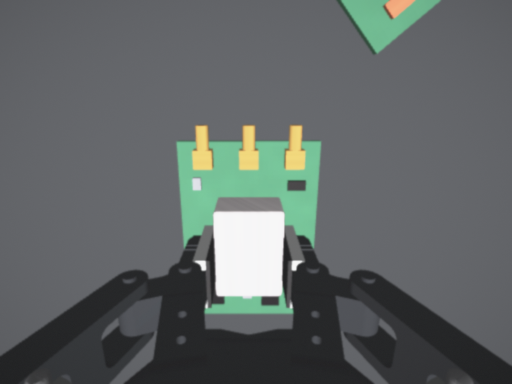

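The pads hold the housing centrally at (248,245), width 31 mm. Now I'll lift and carry.

```bash
python3 -m inch '[0,0,-5,0, 0,0,-20,0, 0,0,-50,0, 0,0,-90,0, 0,0,-130,0, 0,0,-130,0, 0,0,-130,0]' 1 60
python3 - <<'E'
from rel import *
for c in ['scene','side']: print(fit(snap(c),'g',[.512,.294],.143-.003,.06))
rel([.5713,.028,.125],99.4)
E
```

```text
time_s: 6.15
tcp_pos: [0.5116, 0.2937, 0.1397]
eef_rot: [[0.906, 0.423, 0.002], [0.423, -0.906, 0.001], [0.002, 0.0, -1.0]]
force: [-0.4, -0.8, -1.4]
width: 0.0307
gripper_force: 60.9
(array([0.516 , 0.2954]), array([98.2969, 70.4782]), 24.975692749023438)
(array([0.5126, 0.2956]), array([99.7363, 70.75  ]), 25.295135498046875)
rel [-56.8    265.697   12.6416] 0.27266188903609617 tcp [0.5104 0.2928 0.1374] t 6.25 F [-0.3402 -0.5636 -2.1758] w 0.030526137012518564 60.834206342697144
```

```bash
python3 -m inch '[-10,45,0,0.05, -20,90,0,0.1, -30,135,0,0.15, -40,180,0,0.2, -50,225,0,0.25, -57,265,0,0.273, -57,265,0,0.273, -57,265,0,0.273, -57,265,0,0.273, -57,265,0,0.273]'
python3 - <<'E'
from rel import *
z=bot.sense()['tcp_pos'][2]-.0028
for c in ['scene','side']:
    s=snap(c,'p_'+c); print(fit(s,'g',[.571,.028],z,.07),fit(s,'y',[.571,.028],.011))
rel([.5713,.028,.07],99.4)
E
```

```text
time_s: 7.25
tcp_pos: [0.5711, 0.0313, 0.1378]
eef_rot: [[0.986, 0.166, -0.001], [0.166, -0.986, 0.001], [-0.001, -0.001, -1.0]]
force: [0.2, -0.3, -0.9]
width: 0.0305
gripper_force: 60.8
(array([0.5749, 0.0325]), array([98.7789, 71.02  ]), 6.28252649307251) (array([0.5723, 0.0208]), array([126.8461, 121.2202]), -80.39747714996338)
(array([0.5745, 0.0316]), array([100.263 ,  69.1062]), 8.37719440460205) (array([0.5718, 0.0274]), array([119.2368, 113.7453]), 9.051385879516602)
rel [-0.5077  2.8472 68.0992] 0.002160091798294399 tcp [0.5714 0.0309 0.1381] t 7.35 F [ 0.3618  0.9416 -3.0327] w 0.030469488342821493 60.7559072971344
```

View pics/p_side.png

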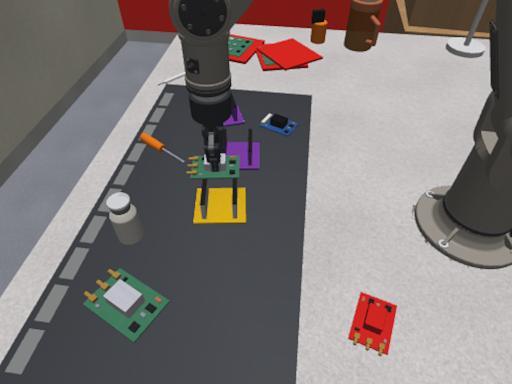

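The side view shows the board held level at (215,167), above the yellow stand. I'll shift about 3 mm and lower it.

```bash
python3 -m inch '[-3,3,15,0, -3,3,35,0, -3,3,50,0, -3,3,60,0, -3,3,60,0, -3,3,60,0, -3,3,60,0]'
python3 - <<'E'
from rel import *
z=bot.sense()['tcp_pos'][2]-.0028
for c in ['scene','side']:
    s=snap(c); print(fit(s,'g',[.571,.028],z,.07))
rel([.5713,.028,.0688],99.4)
E
```

```text
time_s: 8.05
tcp_pos: [0.57, 0.0261, 0.0791]
eef_rot: [[0.987, 0.163, 0.002], [0.163, -0.987, 0.0], [0.002, 0.0, -1.0]]
force: [0.5, -0.3, -1.7]
width: 0.0306
gripper_force: 60.8
(array([0.5754, 0.0269]), array([93.0952, 72.4535]), 10.293767929077148)
(array([0.5732, 0.0257]), array([100.2999,  73.1446]), 9.25454044342041)
rel [ 1.7822 -1.7437 10.2474] -0.0003199744817840137 tcp [0.5698 0.026  0.079 ] t 8.15 F [ 0.5695  0.6972 -1.672 ] w 0.03095714131228964 60.791072845458984
```

Within 2–3 mm, so I'll lower until contact.

```bash
python3 -m inch '[-1,-1,3,0, -1,-1,6,0, -1,-1,8,0, -1,-1,8,0, -1,-1,8,0]'
python3 -m inch '[0,0,1,0, 0,0,2,0, 0,0,2,0, 0,0,2,0]'
```

```text
time_s: 8.65
tcp_pos: [0.5681, 0.0267, 0.0702]
eef_rot: [[0.987, 0.163, -0.0], [0.163, -0.987, -0.0], [-0.0, 0.0, -1.0]]
force: [-0.4, -0.0, -2.0]
width: 0.0308
gripper_force: 60.8
time_s: 9.05
tcp_pos: [0.5683, 0.0267, 0.0689]
eef_rot: [[0.987, 0.163, 0.0], [0.163, -0.987, -0.0], [0.0, 0.0, -1.0]]
force: [-2.2, -0.2, 4.6]
width: 0.0304
gripper_force: 61.5
```

Contact is felt at the expected height (force +4.6 N), so I'll release and retreat.

```bash
python3 -m inch '[0,0,0,0, 0,0,0,0, 0,0,0,0, 0,0,0,0, 0,0,0,0, 0,0,0,0]' -1
python3 -m inch '[0,0,-20,0, 0,0,-60,0, 0,0,-105,0, 0,0,-150,0, 0,-45,-150,0, 0,-90,-150,0, 0,-135,-150,0, 0,-180,-150,0, 0,-220,-150,0, 0,-220,-150,0, 0,-220,-150,0]'
python3 - <<'E'
from rel import *
im=[]
for c in ['scene','side']:
    s=snap(c); im.append(s['pixels']);print(fit(s,'g',[.571,.028],.066,.07),fit(s,'y',[.571,.028],.011))
a=[cv2.resize(i[100:300,120:320],(400,400),interpolation=cv2.INTER_CUBIC) for i in im]
cv2.imwrite('pics/end.png',np.hstack(a)[:,:,::-1]);rel([.5713,.028,.0688],99.4)
E
```

```text
time_s: 9.65
tcp_pos: [0.5681, 0.0268, 0.0683]
eef_rot: [[0.987, 0.163, 0.0], [0.163, -0.987, -0.0], [0.0, 0.0, -1.0]]
force: [-0.3, -0.4, 0.6]
width: 0.0856
gripper_force: 0.0
time_s: 10.75
tcp_pos: [0.5317, 0.2448, 0.2181]
eef_rot: [[0.986, 0.166, -0.0], [0.166, -0.986, -0.0], [-0.0, 0.0, -1.0]]
force: [-1.0, -1.2, 1.3]
width: 0.0855
gripper_force: 0.0
(array([0.5697, 0.0273]), array([101.2987,  71.7309]), 9.465697288513184) (array([0.5707, 0.0285]), array([121.4307, 110.8607]), 9.05862808227539)
(array([0.5577, 0.0223]), array([73.078, 72.561]), -81.68363857269287) (array([0.5556, 0.0248]), array([113.8428,  86.248 ]), -81.05688953399658)
rel [  3.6301 217.6195 149.5201] -0.0018827505927453633 tcp [0.5326 0.2423 0.2181] t 10.85 F [ 0.0872 -0.3665  0.6449] w 0.08562152699755124 0.0
```

View pics/end.png

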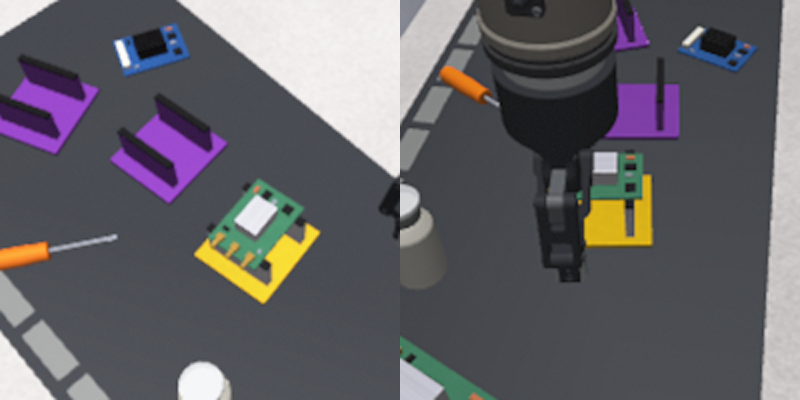

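The scene view shows the board lying flat across both rails, housing up, 1–2 mm off centre and square to about 0.5°. The blue board and the bottle have not moved.

```bash
python3 -c "from plant import bot;print(bot.job_done())"
```

```text
the job is handed in; nothing more can be done
None
```

The green radio board was set down across both rails of the yellow stand, housing up, about 2 mm off centre and within 0.5° of square, then released; the job was handed in at about 11 s, with no verdict shown.

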